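# Set and lock the ram screw of a bench pellet press

### The arm

A 6-joint arm with a two-finger parallel gripper is mounted at the origin on a cart in front of the work surface, level with it; the furniture and walls round the work are solid. World frame = base frame: x ahead of the robot, y to its left, z up, the work surface at z = 0. Lengths are in mm, angles in rad, forces in N, time in s.
With the tool pointing down it reaches from about 275 to 1000 mm from the base axis. Payload 8.4 kg.
Tool frame: the origin (TCP) lies at the centre of the arm's flange, where the gripper is bolted on; the fingertips stand 173 mm ahead of it and the grasp point (between the pads) lies 155 mm ahead of it; z points along the fingers, y is the direction in which the jaws open and shut (so a half turn about z gives the same grasp; the last joint's range is limited). The gripper opens to 85 mm and grips with 20 to 120 N. Pads are 22 mm wide; open, the fingers measure 114 mm over their backs; the gripper's body (76 mm by 85 mm) begins 54 mm behind the grasp point. The pads swing forward as they close: fully open they stand 13 mm farther back than shut.
Start: joints at [1.278, 0.353, 1.633, -0, 1.155, -0.002], TCP at [179.198, 598.763, 404.681] pointing down, gripper open.
Joint ranges: [-2.63, 2.63], [-0.92, 2.1], [0.06, 2.66], [-1.3, 4.44], [0, 2.69], [-3.02, 3.02]. Speed limits (rad/s): [2.22, 2.22, 2.79, 3.14, 3.14, 3.14].

### API

Orientations are given as [roll, pitch, yaw] about the fixed x, y, z axes, in that order (R = Rz(yaw) Ry(pitch) Rx(roll)).
In Python, from rig import sense, grab_frame, camera_model, sign_off gives the robot as it stands. The module is installed in compiled form; this text tells all that it offers.
- The arm moves only by the tool step_arm, never from a script. Its argument "commands" is a list of rows, each a list of 3 entries, a list of its own where there are three numbers: the shift along the tool's x, y, z in mm, then the turn about the tool's z in rad, then the opening, from 0 (shut) to 1 (fully open). A call has 1 to 20 rows; each row shifts and turns the pose as measured when the row begins, along the tool's axes as they then stand; what a row does not reach is not made up. A row lasts 1/8 s, in which the tool goes at most 62.5 mm and 10.7 degrees, less where a joint would pass 70% of its speed; a pose out of reach is approached as far as the arm can. A call with a gripper value outside its range is refused whole. The fingers move at their own pace and stop on an object; "force" is the grip in N (left out, the last holds). Time passes only in rows, so rows that do not move let the fingers close. It gives the time, the measured TCP pose, the force and the opening at its end, in the units of the state.
- sense(): the state, without advancing time (a new reading comes with each control period).
- grab_frame(name): name is "side" or "top"; returns the picture (384x512x3 uint8, blue, green, red); there is no depth.
- camera_model(name): a dict with "fx", "fy", "cx", "cy" (pixels), "R" (3x3) and "t" (3): a world point X has camera coordinates R X + t. Camera axes: x right, y down, z forward; pixel columns grow to the right and rows downward; lengths in mm; the calibration is good to about 2 mm. A picture is of the moment at which its call begins. camera_model takes no time and is no camera call.
- sign_off(): hands the job in, once; it reports no verdict.
The state is a dict: "clock": time; "qpos": joint angles; "qvel": joint speeds; "joint_efforts": joint torques, N m; "eef_pos": TCP position; "tcp_rot": TCP orientation; "contact_force": force on the tool from outside, world axes, zero at the start; "wrist_torque": the same for the moment, N m; "opening": opening from 0.0 (shut) to 1.0 (fully open).
Only numpy, scipy, OpenCV 4.12 (cv2) and the standard library are available. Lean on these libraries where they do the work, as an engineer would, in place of code of your own. Each camera call takes 0.05 s, during which the arm holds its last target. There are 200 camera calls.

### The job

A pellet die stands in the little bench press, but the ram screw is still set too high to hold it. Loosen the brass lock ring, turn the black knob clockwise until the ram bears on the die's plunger finger-tight (about 30 N, never forced), then tighten the lock ring again so that the setting holds. Leave the die seated in the press and the other things on the bench where they are.

Things in the scene. Friction and masses are not known exactly. Their poses are not given: they have to be found in the camera images.
- press: Bed of the bench pellet press, bolted down: grey casting 176 x 104 mm, top 16 mm above the bench. Origin at bench level on the ram axis (the vertical axis shared by die, ram, lock ring and knob); x points to the steel column, 28 mm across, 84 mm from the ram axis. Column and crosshead arm behind the ram axis end 126 mm or less above the bench.
- die: Steel pellet die standing loose in the bed's round seat under the ram: barrel 37 mm across and 34 mm high, plunger 16 mm across on top, 48 mm high in all. Origin at the centre of its underside, 16 mm above the bench; z up.
- ram_thread: The ram, an upright steel screw in the crosshead; its flat foot is 1 to 4.5 mm above the die's plunger at the start (not known closer; contact must be felt). After contact the load grows by about 80 N per radian of the knob and the knob's torque by about 0.003 N m per newton. 12 to 60 N is a good seat, over 80 N harms the die.
- knob_grip (a point): Point on the ram axis at the middle of the knob's fluted grip, about 167 mm above the bench. Knob: black, 32 mm across, 22 mm high, its top 12 mm above this point. The lock ring's top is 20 to 26 mm below this point and wider than the knob, so fingers must not reach lower than that.
- ram (a joint): Turn of the knob, rad; grows counterclockwise seen from above. Clockwise (falling) lowers ram and knob, 1.6 mm per radian. The free screw turns with about 0.02 N m; with the lock ring tight it is clamped and takes 0.3 N m or more.
- ring_grip (a point): Point on the ram axis at the middle of the lock ring, about 135 mm above the bench. Ring: brass, knurled, 48 mm across, 11 mm high, on a round boss 41 mm across that rises 22 mm above the arm of the crosshead. The knob stands above it on the same axis; the knob's top is about 44 mm above this point.
- lock_ring (a joint): Turn of the lock ring, rad; grows counterclockwise from above, which loosens (it rises 1.2 mm per radian). Above 0 it is loose, 0.02 N m, up to a stop at 2.0. Below 0 it clamps the ram, its torque growing to about 0.35 N m at -0.6. Tight from -0.35 on; past -1.2 it is overstrained. Starts tight, between -0.75 and -0.5.
- mortar: Bystander: brown agate mortar, 65 mm across, 22 mm high. Origin at the centre of its underside.
- vial_blue: Bystander: glass vial with a blue cap, 25 mm across, 57 mm high. Origin at the centre of its underside.
- jar: Bystander: white jar with a blue lid, 51 mm across, 56 mm high. Origin at the centre of its underside.
- pestle: Bystander: brown agate pestle, 58 mm long, 18 mm thick, lying on the bench. Origin at the centre of its underside.
- tweezers: Bystander: steel tweezers, 126 mm long, lying on the bench. Origin at the centre of its underside.
- timer: Bystander: white bench timer with three keys, 70 x 62 x 18 mm. Origin at the centre of its underside.

How it is judged:
By the outcome, as a careful person would: the job done as asked, in the order asked, and still so for the second after the job is handed in, with the robot touching nothing.
It also fails if it takes over 67 s, if anything falls off the work surface, if the arm or the gripper's body presses on something with over 40 N, if the wrist force passes 120 N, or if a joint passes its speed limit or range.

## Working session

There is one attempt and no reset: what is moved stays moved. The work goes in short steps, Python scripts to look and compute and a tool call to move; the robot and the scene stay as the last step left them, time stands still between calls to the robot, and variables do not carry over. Pictures are saved under pics/ and viewed, about 8 in all and at most 12, crops included, and the job is handed in when it is done.

Besides the shell and the picture viewer there is one more tool, called after ">>>" as name(argument=value, ...) on one line, values as JSON. step_arm: Moves the arm, as the interface text tells. Its arguments: {"type":"object","properties":{"commands":{"type":"array","items":{"type":"array"}},"force":{"type":"number"}},"required":["commands"]}

```bash
mkdir -p pics; python3 - <<'E'
from rig import *
import cv2
for n in("side","top"):
    cv2.imwrite(f"pics/{n}0.png",grab_frame(n)); print(camera_model(n))
print(sense())
E
```

```text
{'fx': 456.85296925931124, 'fy': 456.85296925931124, 'cx': 263.22587734198515, 'cy': 193.47419971300872, 'R': array([[ 0.94542213, -0.32562539, -0.01204567],
       [-0.12620976, -0.33185563, -0.93484915],
       [ 0.30041319,  0.88534736, -0.35484076]]), 't': array([-436.42853895,  192.24560153, 1441.86144651])}
{'fx': 403.77794466429043, 'fy': 403.77794466429043, 'cx': 256.2116199390261, 'cy': 192.24082965068735, 'R': array([[ 0.00858421, -0.99995873,  0.00297622],
       [-0.98063222, -0.00900062, -0.19565131],
       [ 0.19567002, -0.00123907, -0.98066901]]), 't': array([   9.08251386,  496.65031307, 1527.68704436])}
{'clock': 0.1, 'qpos': array([ 1.27762435e+00,  3.53575222e-01,  1.63407003e+00, -1.04066784e-05,
        1.15521340e+00, -2.41349302e-03]), 'qvel': array([-0.0007983 ,  0.00049182, -0.00138553,  0.0003039 ,  0.00024717,
       -0.00047895]), 'joint_efforts': array([ 2.85471906e-04, -6.06361914e+01, -3.42817461e+01,  7.94389348e-05,
        3.97781376e-03,  1.78574237e-05]), 'eef_pos': array([179.12085103, 598.55472197, 404.03451776]), 'tcp_rot': array([-3.14032663e+00,  6.46003345e-06,  2.85083838e+00]), 'contact_force': array([ 0.62803741, -0.3577602 ,  0.36962679]), 'wrist_torque': array([0.00641668, 0.01880572, 0.04334568]), 'opening': 0.9996534086724964}
```

View pics/side0.png

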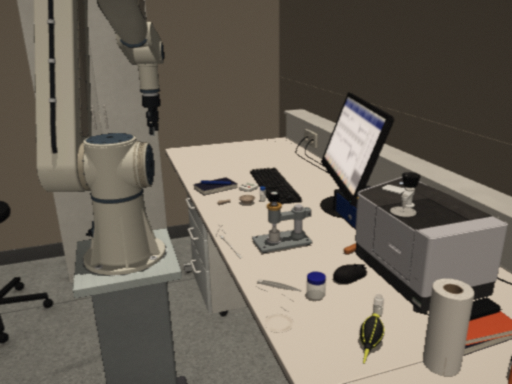

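View pics/top0.png

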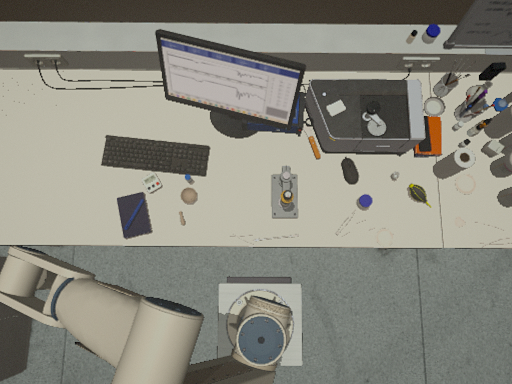

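The side view shows the press near (280,235), with the knob at about (274,195) and the brass ring at about (275,206). In the top view the bed is at about (285,196), with the knob and ring near (288,197) and the column farther from the robot. I'll zoom in.

```bash
cat > h.py <<'E'
import numpy as np,cv2
from rig import *
def ray(n,u,v):
    c=camera_model(n); d=c["R"].T@np.array([(u-c["cx"])/c["fx"],(v-c["cy"])/c["fy"],1]); return -c["R"].T@c["t"],d
def plane(n,u,v,z):
    o,d=ray(n,u,v); return o+d*(z-o[2])/d[2]
def proj(n,X):
    c=camera_model(n); p=c["R"]@np.array(X,float)+c["t"]; return np.array([c["fx"]*p[0]/p[2]+c["cx"],c["fy"]*p[1]/p[2]+c["cy"]])
E
python3 - <<'E'
from h import *
a=cv2.imread("pics/side0.png")[180:260,240:325]; b=cv2.imread("pics/top0.png")[158:226,255:325]
r=lambda i:cv2.resize(i,(400,500),interpolation=cv2.INTER_NEAREST)
f=lambda i,s:cv2.resize(i,None,fx=s,fy=s,interpolation=cv2.INTER_NEAREST)
a=f(a,4.5);b=f(b,5.5)
h=max(a.shape[0],b.shape[0]);p=lambda i:cv2.copyMakeBorder(i,0,h-i.shape[0],0,0,0)
cv2.imwrite("pics/c0.png",np.hstack([p(a),p(b)]))
for n in("side","top"):
    im=cv2.imread(f"pics/{n}0.png"); hsv=cv2.cvtColor(im,cv2.COLOR_BGR2HSV)
    m=cv2.inRange(hsv,(8,120,60),(28,255,255)); 
    k,l,s,c=cv2.connectedComponentsWithStats(m)
    for i in range(1,k):
        if s[i][4]>8: print(n,s[i],c[i],plane(n,*c[i],135))
E
```

```text
side [267 202  15   9  76] [274.13157895 206.28947368] [ 465.34557155 -100.12547323  135.        ]
side [344 244  13  10  78] [350.19230769 248.48717949] [ 549.5098018  -435.71744034  135.        ]
side [372 313   7   9  30] [375.6        316.63333333] [ 454.60848283 -708.00485901  135.        ]
side [362 318   7  11  19] [364.05263158 323.89473684] [ 421.23577223 -720.47440318  135.        ]
side [362 329   3   6  10] [362.7 331.8] [ 406.42714644 -740.57183947  135.        ]
side [370 334   4   6  10] [371.2 336.5] [ 414.1381958  -757.89438763  135.        ]
side [478 334  34   8  37] [493.91891892 337.86486486] [ 623.27170974 -837.64741469  135.        ]
side [362 336   4   6  11] [363.45454545 338.81818182] [ 397.26641665 -758.80369032  135.        ]
side [373 340   8   7  14] [376.21428571 343.        ] [ 412.95673812 -776.86226914  135.        ]
side [364 348   6  14  37] [365.94594595 353.37837838] [ 381.01728256 -794.73685945  135.        ]
side [508 367   4  17  42] [510.11904762 376.42857143] [ 573.592035   -923.05468066  135.        ]
top [415 116  26  39 512] [432.58398438 136.85742188] [ 699.96259186 -654.18680841  135.        ]
top [480 122   6   6  21] [482.52380952 124.71428571] [ 750.49432063 -849.05037776  135.        ]
top [309 136  11  23 107] [314.07476636 147.29906542] [ 654.31857458 -203.24282884  135.        ]
top [281 191  12  12  55] [285.32727273 198.23636364] [457.89864982 -93.67007441 135.        ]
```

View pics/c0.png

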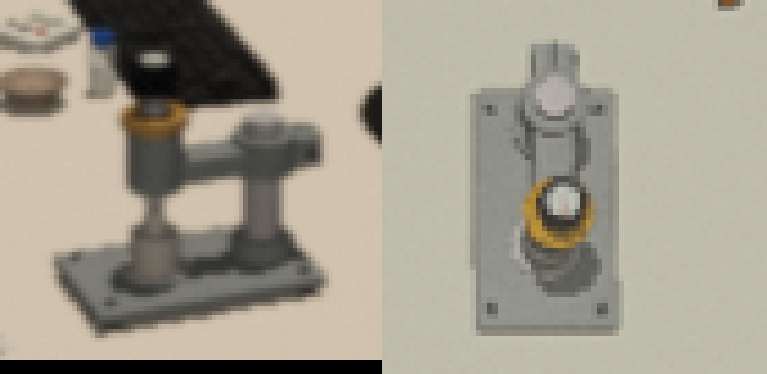

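The crops show the fluted black knob with a white top mark above the brass ring. The ring's centre is at about (274,206) in the side view and (287,196.3) in the top view. The column is on the +x side, away from the robot.

```bash
python3 - <<'E'
from h import *
print("ring top",plane("top",286.8,196.3,137))
print("side",plane("side",274,205.8,135))
o1,d1=ray("top",286.8,196.3);o2,d2=ray("side",274,205.8)
A=np.c_[d1,-d2];s=np.linalg.lstsq(A,o2-o1,rcond=None)[0];print("tri",o1+d1*s[0],o2+d2*s[1])
for n,z,u0,u1 in(("top",16,271.4,298.1),):
    cs=[(90/5.5+254.5,92/5.5+157.5),(236/5.5+254.5,92/5.5+157.5),(90/5.5+254.5,330/5.5+157.5),(236/5.5+254.5,330/5.5+157.5)]
    P=[plane("top",*c,16) for c in cs];print(np.round(P,1),np.mean(P,0))
# knob dark blob in top
im=cv2.imread("pics/top0.png");print(proj("top",(455,-97,179)),proj("side",(455,-97,167)),proj("side",(455,-97,135)))
c=im[158:226,255:325];m=((c.max(2)<60)).astype(np.uint8);k,l,s,ce=cv2.connectedComponentsWithStats(m);print([(s[i],ce[i]+[255,158]) for i in range(1,k) if s[i][4]>10])
im=cv2.imread("pics/side0.png");c=im[185:205,262:286];print(c.max(2)[:,:])
for n,u,v in(("side",274,0),):pass
E
```

```text
ring top [464.81666731 -98.97579674 137.        ]
side [466.36681942 -96.15876698 135.        ]
tri [464.96259611 -99.0361225  136.23114663] [465.2773988  -99.12269708 136.29768917]
[[ 577.6  -44.9   16. ]
 [ 578.6 -151.7   16. ]
 [ 402.2  -45.1   16. ]
 [ 403.1 -149.8   16. ]] [490.3903298  -97.88169447  16.        ]
[287.17286126 196.81121566] [270.65599033 196.94513963] [270.71948218 206.3774017 ]
[]
[[ 35  36  32  31  30  30  35  36  33  28  29  29  28  25  28  32  33  33
   32  31  35  33  28  30]
 [ 77  73  59  40  29  28  29  34  30  29  29  30  29  27  24  26  28  29
   24  26  27  27  27  27]
 [110 106  91  60  33  28  25  22  23  23  22  21  23  20  20  21  24  27
   29  28  28  30  32  31]
 [100  97  81  54  29  26  24  23  20  20  21  19  16  22  22  23  23  28
   31  33  27  29  31  34]
 [ 86  84  76  57  32  29  29  26  24  23  25  25  24  26  33  31  26  26
   30  31  32  28  28  31]
 [ 95  92  87  71  40  29  33  32  32  32  33  34  35  37  39  36  29  24
   23  27  30  28  27  31]
 [126 108  95  74  40  26  31  34  39  53  70  83  84  80  65  42  31  23
   23  23  25
[... 627 characters left out ...]
42 141 152 155 106  41  14   8  11  12   9   6   8   9   8  13  22
   25  20  22  25  22  23]
 [145 142 143 164 185 157  76  21  10   6   7  11   8   9   8  11  11  18
   23  25  29  30  29  25]
 [137 136 142 171 195 178 112  47  18  11  13  10  12  15  14   9  15  21
   22  29  32  29  28  29]
 [142 147 165 194 206 199 167 105  47  30  29  31  31  32  31  33  27  28
   29  28  29  26  24  24]
 [194 193 198 206 208 205 192 152  87  57  55  60  65  64  62  71  72  65
   47  27  24  27  30  32]
 [208 209 208 209 204 196 175 137  87  66  68  76  80  75  79  95 120 120
   99  67  57  72  98 105]
 [208 209 209 205 194 171 139  99  71  64  73  85  91  84  77  83 117 146
  145 131 128 152 180 188]]
```

>>> step_arm(commands=[[[-30, -37, 0], 0, 1], [[-30, -37, 0], 0, 1], [[-30, -37, 0], 0, 1], [[-30, -37, 0], 0, 1], [[-30, -37, 0], 0, 1], [[-30, -37, 0], 0, 1], [[-30, -37, 0], 0, 1], [[-30, -37, 0], 0, 1], [[-30, -37, 0], 0, 1], [[-30, -37, 0], 0, 1], [[-30, -37, 0], 0, 1], [[-30, -37, 0], 0, 1], [[-30, -37, 0], 0, 1], [[-30, -37, 0], 0, 1], [[-30, -37, 0], 0, 1], [[0, 0, 0], 0, 1]])

```text
clock: 2.1
eef_pos: [457.6, -83.5, 402.7]
tcp_rot: [-3.139, 0.001, 2.853]
contact_force: [-0.8, 0.5, -0.0]
opening: 1.001
```

```bash
cat > s.py <<'E'
from h import *
import sys
def rel(T):
    s=sense();y=s["tcp_rot"][2];d=np.array(T)-s["eef_pos"]
    print("shift",np.round([d[0]*np.cos(y)+d[1]*np.sin(y),d[0]*np.sin(y)-d[1]*np.cos(y),-d[2]],1),"t",round(s["clock"],2),"pos",np.round(s["eef_pos"],1),"rot",np.round(s["tcp_rot"],3),"q6",round(s["qpos"][5],3),"F",np.round(s["contact_force"],1),"M",np.round(s["wrist_torque"],3),"e6",round(s["joint_efforts"][5],3),"op",round(s["opening"],3))
if __name__=="__main__": rel([float(a) for a in sys.argv[1:4]])
E
python3 s.py 465 -98.5 293
```

```text
shift [-11.4 -12.3 109.7] t 2.1 pos [457.6 -83.5 402.7] rot [-3.139e+00  1.000e-03  2.853e+00] q6 -1.463 F [-0.8  0.5 -0. ] M [ 0.027 -0.018 -0.057] e6 -0.573 op 1.001
```

>>> step_arm(commands=[[[-6, -6, 15], 0, 1], [[-5.5, -6.5, 15], 0, 1], [[0, 0, 10], 0, 1], [[0, 0, 0], 0, 1]])

```text
clock: 2.6
eef_pos: [464.1, -97.7, 358.5]
tcp_rot: [-3.139, -0.003, 2.855]
contact_force: [-0.1, 0.6, 0.5]
opening: 1.0
```

```bash
python3 - <<'E'
from h import *
a=grab_frame("side");b=grab_frame("top")
cv2.imwrite("pics/side1.png",a);cv2.imwrite("pics/top1.png",b)
f=lambda i,s:cv2.resize(i,None,fx=s,fy=s,interpolation=cv2.INTER_CUBIC)
A=f(a[130:250,225:315],4.5);B=f(b[150:250,250:330],4.5)
h=max(A.shape[0],B.shape[0]);p=lambda i:cv2.copyMakeBorder(i,0,h-i.shape[0],0,0,0)
cv2.imwrite("pics/c1.png",np.hstack([p(A),p(B)]))
E
python3 s.py 465 -98.5 293
```

```text
shift [-0.7 -0.5 66.5] t 2.7 pos [464.5 -97.8 359.5] rot [-3.139e+00 -1.000e-03  2.855e+00] q6 -1.492 F [0.3 0.2 0.5] M [-0.033  0.028  0.018] e6 0.001 op 0.999
```

View pics/c1.png

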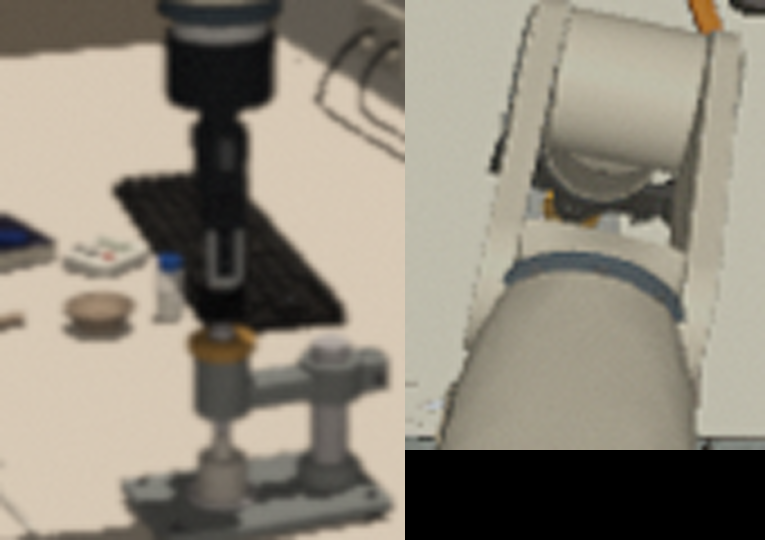

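The side view shows the gripper straight above the knob, with gripper and ring both at about crop column 221. I'll descend to the ring and close lightly.

>>> step_arm(commands=[[[-0.5, -0.5, 15], 0, 1], [[0, 0, 15], 0, 1], [[0, 0, 15], 0, 1], [[0, 0, 13], 0, 1], [[0, 0, 7], 0, 1], [[0, 0, 0], 0, 1]], force=20)

```text
clock: 3.45
eef_pos: [464.7, -98.2, 289.9]
tcp_rot: [-3.139, -0.001, 2.855]
contact_force: [0.0, -0.6, 0.1]
opening: 1.004
```

```bash
python3 s.py 465 -98.5 293
```

```text
shift [-0.4 -0.2 -3.1] t 3.45 pos [464.7 -98.2 289.9] rot [-3.139e+00 -1.000e-03  2.855e+00] q6 -1.493 F [ 0.  -0.6  0.1] M [-0.029  0.019 -0.043] e6 0.0 op 1.004
```

>>> step_arm(commands=[[[0, 0, -1.5], 0, 0.3], [[0, 0, 0], 0, 0.3], [[0, 0, 0], 0, 0.3], [[0, 0, 0], 0, 0.3], [[0, 0, 0], 0, 0.3], [[0, 0, 0], 0, 0.3], [[0, 0, 0], 0, 0.3], [[0, 0, 0], 0, 0.3]], force=20)

```text
clock: 4.45
eef_pos: [465.5, -96.2, 293.3]
tcp_rot: [3.138, 0.001, 2.853]
contact_force: [-0.3, 1.1, -5.2]
opening: 0.554
```

```bash
python3 s.py 465 -98.5 293
```

```text
shift [-0.2 -2.4  0.3] t 4.45 pos [465.5 -96.2 293.3] rot [3.138e+00 1.000e-03 2.853e+00] q6 -1.494 F [-0.3  1.1 -5.2] M [ 0.357 -0.253  0.103] e6 0.153 op 0.554
```

Opening 0.554 is about 47 mm, so the ring is between the pads. I'll grip firmly and start loosening.

>>> step_arm(commands=[[[0, 0, 0], 0, 0.3], [[0, 0, 0], 0, 0.3], [[0, 0, 0], 0, 0.3], [[0, 0, 0], -0.1, 0.3], [[0, 0, 0], -0.1, 0.3], [[0, 0, -0.1], -0.1, 0.3]], force=110)

```text
clock: 5.2
eef_pos: [465.5, -96.1, 294.2]
tcp_rot: [3.138, 0.002, -3.123]
contact_force: [-0.5, 1.7, -1.3]
opening: 0.518
```

```bash
python3 s.py 465 -96.5 293
```

```text
shift [ 0.5 -0.4  1.2] t 5.2 pos [465.5 -96.1 294.2] rot [ 3.138e+00  2.000e-03 -3.123e+00] q6 -1.801 F [-0.5  1.7 -1.3] M [ 0.477  0.081 -0.02 ] e6 1.314 op 0.518
```

>>> step_arm(commands=[[[0, 0, 0], 0, 0.3], [[0, 0, 0], 0, 0.3]])

```text
clock: 5.45
eef_pos: [465.5, -96.1, 294.2]
tcp_rot: [3.138, 0.002, -3.126]
contact_force: [-0.2, 1.7, -0.4]
opening: 0.527
```

```bash
python3 s.py 465 -96.5 293; python3 - <<'E'
from h import *
a=grab_frame("side")
cv2.imwrite("pics/c2.png",cv2.resize(a[140:260,225:330],None,fx=5,fy=5,interpolation=cv2.INTER_CUBIC))
E
```

```text
shift [ 0.5 -0.4  1.2] t 5.45 pos [465.5 -96.1 294.2] rot [ 3.138e+00  2.000e-03 -3.126e+00] q6 -1.799 F [-0.2  1.7 -0.4] M [0.434 0.129 0.068] e6 0.036 op 0.527
```

View pics/c2.png

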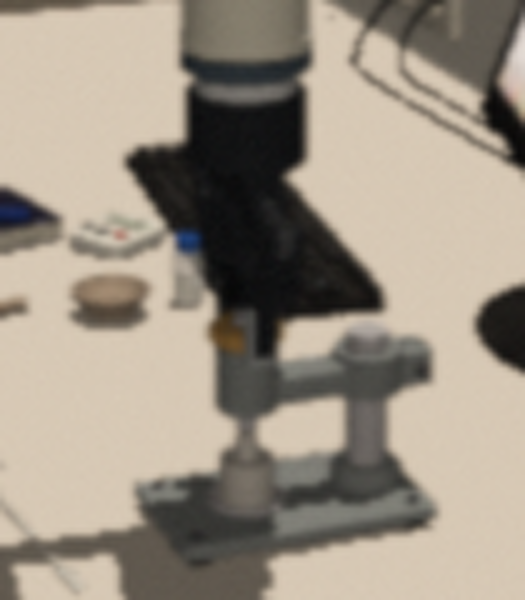

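The finger covers the ring at about (235,330) in the crop, clear of the crosshead. I'll continue loosening.

>>> step_arm(commands=[[[0, 0, -0.1], -0.1, 0.3], [[0, 0, -0.1], -0.1, 0.3], [[0, 0, -0.1], -0.1, 0.3]])

```text
clock: 5.88
eef_pos: [465.5, -96.0, 294.4]
tcp_rot: [3.138, 0.003, -2.822]
contact_force: [-0.5, 1.3, -0.1]
opening: 0.522
```

```bash
python3 s.py 465 -96.5 293
```

```text
shift [ 0.7 -0.4  1.4] t 5.88 pos [465.5 -96.  294.4] rot [ 3.138e+00  3.000e-03 -2.822e+00] q6 -2.102 F [-0.5  1.3 -0.1] M [ 0.428  0.14  -0.008] e6 1.307 op 0.522
```

>>> step_arm(commands=[[[0, 0, -0.1], -0.1, 0.3], [[0, 0, -0.1], -0.1, 0.3], [[0, 0, -0.1], -0.1, 0.3], [[0, 0, -0.1], -0.1, 0.3], [[0, 0, -0.1], -0.1, 0.3], [[0, 0, -0.1], -0.1, 0.3], [[0, 0, 0], 0, 0.3]])

```text
clock: 6.75
eef_pos: [465.4, -95.8, 295.2]
tcp_rot: [3.139, 0.005, -2.215]
contact_force: [1.3, 1.3, -0.5]
opening: 0.52
```

```bash
python3 s.py 465 -96.5 293
```

```text
shift [ 0.8 -0.1  2.2] t 6.75 pos [465.4 -95.8 295.2] rot [ 3.139  0.005 -2.215] q6 -2.711 F [ 1.3  1.3 -0.5] M [0.379 0.272 0.012] e6 -0.811 op 0.52
```

>>> step_arm(commands=[[[0, 0, 0], 0, 0.8], [[0, 0, 0], 0, 0.8], [[0, 0, 0], 0, 0.8], [[0, 0, -8], 0, 0.8], [[0, 0, -14], 0, 0.8], [[0, 0, -7], 0, 0.8], [[0, 0, 0], 0, 0.8]], force=20)

```text
clock: 7.62
eef_pos: [466.0, -96.4, 327.5]
tcp_rot: [-3.141, 0.005, -2.22]
contact_force: [0.6, 0.2, -0.7]
opening: 0.798
```

```bash
python3 s.py 465.4 -96 324
```

```text
shift [0.1 0.8 3.5] t 7.62 pos [466.  -96.4 327.5] rot [-3.141  0.005 -2.22 ] q6 -2.704 F [ 0.6  0.2 -0.7] M [-0.019 -0.019 -0.018] e6 0.001 op 0.798
```

>>> step_arm(commands=[[[0, 0, 3.5], 0, 0.2], [[0, 0, 0], 0, 0.2], [[0, 0, 0], 0, 0.2], [[0, 0, 0], 0, 0.2], [[0, 0, 0], 0, 0.2], [[0, 0, 0], 0, 0.2], [[0, 0, 0], 0, 0.2], [[0, 0, 0], 0, 0.2]], force=20)

```text
clock: 8.62
eef_pos: [465.6, -96.0, 323.7]
tcp_rot: [3.14, 0.005, -2.221]
contact_force: [-0.4, 0.2, 4.7]
opening: 0.364
```

```bash
python3 s.py 465.4 -96 324
```

```text
shift [ 0.1  0.2 -0.3] t 8.62 pos [465.6 -96.  323.7] rot [ 3.14   0.005 -2.221] q6 -2.704 F [-0.4  0.2  4.7] M [-0.041  0.095 -0.026] e6 -0.009 op 0.364
```

>>> step_arm(commands=[[[0, 0, 0.1], 0.1, 0.2], [[0, 0, 0.1], 0.1, 0.2], [[0, 0, 0], 0, 0.2]])

```text
clock: 9.0
eef_pos: [465.7, -96.1, 323.4]
tcp_rot: [3.139, 0.004, -2.425]
contact_force: [-1.3, 1.0, 4.3]
opening: 0.367
```

```bash
python3 s.py 465.4 -96 324
```

```text
shift [ 0.1  0.2 -0.6] t 9.0 pos [465.7 -96.1 323.4] rot [ 3.139  0.004 -2.425] q6 -2.5 F [-1.3  1.   4.3] M [-0.082 -0.006 -0.067] e6 0.761 op 0.367
```

```bash
cat > m.py <<'E'
from h import *
s0=sense();M=[];F=[]
for i in range(6):
    grab_frame("top");s=sense();M.append(s["wrist_torque"]);F.append(s["contact_force"])
print("move Mz",np.round(s0["wrist_torque"][2],3),"rest",np.round(np.mean(M,0),3),"sd",np.round(np.std(M,0)[2],3),"F",np.round(np.mean(F,0),1),"turned",round((-2.221-s["tcp_rot"][2])%6.2832,3),"z",round(s["eef_pos"][2],1),"op",round(s["opening"],3),"t",round(s["clock"],2),"q6",round(s["qpos"][5],2))
E
python3 m.py
```

```text
move Mz -0.067 rest [-0.126  0.048  0.01 ] sd 0.038 F [-0.6  0.4  3.9] turned 0.204 z 323.4 op 0.369 t 9.3 q6 -2.5
```

>>> step_arm(commands=[[[0, 0, 0.2], 0.1, 0.2], [[0, 0, 0.2], 0.1, 0.2], [[0, 0, 0.2], 0.1, 0.2]])

```text
clock: 9.68
eef_pos: [465.7, -96.2, 322.9]
tcp_rot: [3.138, 0.003, -2.73]
contact_force: [-1.3, 0.2, 5.0]
opening: 0.363
```

```bash
python3 m.py
```

```text
move Mz -0.001 rest [-0.313  0.084 -0.023] sd 0.024 F [-1.2  0.1  4.1] turned 0.505 z 322.9 op 0.367 t 9.97 q6 -2.2
```

>>> step_arm(commands=[[[0, 0, 0.2], 0.1, 0.2], [[0, 0, 0.2], 0.1, 0.2], [[0, 0, 0.2], 0.1, 0.2]])

```text
clock: 10.35
eef_pos: [465.7, -96.3, 322.5]
tcp_rot: [3.138, 0.002, -3.029]
contact_force: [-2.2, -0.7, 5.4]
opening: 0.367
```

```bash
python3 m.py
```

```text
move Mz 0.009 rest [-0.416  0.196 -0.02 ] sd 0.015 F [-1.6 -0.4  4.9] turned 0.804 z 322.4 op 0.367 t 10.65 q6 -1.9
```

>>> step_arm(commands=[[[0, 0, 0.2], 0.1, 0.2], [[0, 0, 0.2], 0.1, 0.2]])

```text
clock: 10.9
eef_pos: [465.6, -96.4, 322.1]
tcp_rot: [3.138, 0.001, 3.059]
contact_force: [-1.3, 0.4, 5.5]
opening: 0.369
```

```bash
python3 m.py
```

```text
move Mz -0.002 rest [-0.469  0.297 -0.029] sd 0.032 F [-1.7 -0.4  5.3] turned 1.0 z 322.1 op 0.363 t 11.2 q6 -1.7
```

>>> step_arm(commands=[[[0, 0, 0.2], 0.1, 0.2], [[0, 0, 0.2], 0.1, 0.2]])

```text
clock: 11.45
eef_pos: [465.6, -96.5, 321.8]
tcp_rot: [3.138, 0.0, 2.863]
contact_force: [-1.3, -0.1, 4.7]
opening: 0.364
```

```bash
python3 m.py
```

```text
move Mz 0.043 rest [-0.446  0.323 -0.038] sd 0.03 F [-1.5 -0.1  5.7] turned 1.196 z 321.8 op 0.371 t 11.75 q6 -1.51
```

>>> step_arm(commands=[[[0, 0, 0.2], 0.1, 0.2], [[0, 0, 0.2], 0.1, 0.2]])

```text
clock: 12.0
eef_pos: [465.5, -96.6, 321.5]
tcp_rot: [3.138, -0.001, 2.667]
contact_force: [-0.2, -0.3, 5.6]
opening: 0.367
```

```bash
python3 m.py
```

```text
move Mz 0.012 rest [-0.409  0.374 -0.016] sd 0.031 F [-1.3 -0.5  5.4] turned 1.392 z 321.5 op 0.365 t 12.3 q6 -1.31
```

>>> step_arm(commands=[[[0, 0, 0.2], 0.1, 0.2], [[0, 0, 0.2], 0.1, 0.2]])

```text
clock: 12.55
eef_pos: [465.5, -96.6, 321.2]
tcp_rot: [3.139, -0.001, 2.471]
contact_force: [-1.7, -1.0, 5.8]
opening: 0.37
```

```bash
python3 m.py
```

```text
move Mz -0.009 rest [-0.367  0.394 -0.004] sd 0.013 F [-1.4 -0.6  5.5] turned 1.588 z 321.2 op 0.363 t 12.85 q6 -1.12
```

>>> step_arm(commands=[[[0, 0, 0.2], 0.1, 0.2], [[0, 0, 0.2], 0.1, 0.2]])

```text
clock: 13.1
eef_pos: [465.4, -96.6, 320.9]
tcp_rot: [3.139, -0.002, 2.275]
contact_force: [-1.7, -0.0, 5.3]
opening: 0.364
```

```bash
python3 m.py
```

```text
move Mz 0.038 rest [-0.331  0.408 -0.036] sd 0.01 F [-1.6 -0.3  5.3] turned 1.784 z 320.9 op 0.369 t 13.4 q6 -0.92
```

>>> step_arm(commands=[[[0, 0, 0.2], 0.1, 0.2], [[0, 0, 0.2], 0.1, 0.2]])

```text
clock: 13.65
eef_pos: [465.4, -96.6, 320.6]
tcp_rot: [3.14, -0.003, 2.079]
contact_force: [-0.9, -0.4, 5.1]
opening: 0.368
```

```bash
python3 m.py
```

```text
move Mz 0.055 rest [-0.281  0.425 -0.012] sd 0.035 F [-1.2 -0.6  5.4] turned 1.98 z 320.6 op 0.365 t 13.95 q6 -0.72
```

>>> step_arm(commands=[[[0, 0, 0.2], 0.1, 0.2], [[0, 0, 0.2], 0.1, 0.2]])

```text
clock: 14.2
eef_pos: [465.3, -96.6, 320.3]
tcp_rot: [3.141, -0.003, 1.883]
contact_force: [-1.5, -0.8, 7.6]
opening: 0.364
```

```bash
python3 m.py
```

```text
move Mz 0.097 rest [-0.21   0.462 -0.027] sd 0.04 F [-1.4 -0.6  6. ] turned 2.176 z 320.3 op 0.364 t 14.5 q6 -0.53
```

```bash
cat > q.py <<'E'
from rig import sense
s=sense();print("Mz",round(s["wrist_torque"][2],3),"e6",round(s["joint_efforts"][5],3),"turned",round((-2.221-s["tcp_rot"][2])%6.2832,3),"Fz",round(s["contact_force"][2],1),"z",round(s["eef_pos"][2],1),"w",round(s["qvel"][5],3),"t",s["clock"])
E
python3 q.py
```

```text
Mz 0.025 e6 -0.013 turned 2.176 Fz 6.0 z 320.3 w -0.001 t 14.5
```

>>> step_arm(commands=[[[0, 0, 0.1], 0.05, 0.2]])

```text
clock: 14.62
eef_pos: [465.3, -96.6, 320.3]
tcp_rot: [3.142, -0.003, 1.838]
contact_force: [-1.4, -0.9, 5.4]
opening: 0.367
```

```bash
python3 q.py
```

```text
Mz 0.078 e6 -0.887 turned 2.224 Fz 5.4 z 320.3 w 0.392 t 14.625
```

>>> step_arm(commands=[[[0, 0, 0.1], 0.05, 0.2]])

```text
clock: 14.75
eef_pos: [465.3, -96.6, 320.3]
tcp_rot: [-3.141, -0.004, 1.789]
contact_force: [-1.0, 0.0, 4.6]
opening: 0.364
```

```bash
python3 q.py
```

```text
Mz 0.03 e6 -0.592 turned 2.273 Fz 4.6 z 320.3 w 0.381 t 14.75
```

>>> step_arm(commands=[[[0, 0, 0.1], 0.05, 0.2]])

```text
clock: 14.88
eef_pos: [465.4, -96.6, 320.2]
tcp_rot: [-3.141, -0.004, 1.74]
contact_force: [-1.7, -0.1, 6.5]
opening: 0.372
```

```bash
python3 q.py
```

```text
Mz 0.108 e6 -0.575 turned 2.322 Fz 6.5 z 320.2 w 0.389 t 14.875
```

>>> step_arm(commands=[[[0, 0, 0.2], 0.04, 0.2]])

```text
clock: 15.0
eef_pos: [465.4, -96.6, 320.2]
tcp_rot: [-3.141, -0.004, 1.702]
contact_force: [-0.9, 0.3, 7.3]
opening: 0.366
```

```bash
python3 q.py
```

```text
Mz 0.076 e6 -0.361 turned 2.36 Fz 7.3 z 320.2 w 0.304 t 15.0
```

>>> step_arm(commands=[[[0, 0, 0.2], 0.04, 0.2]])

```text
clock: 15.12
eef_pos: [465.4, -96.7, 320.2]
tcp_rot: [-3.141, -0.004, 1.664]
contact_force: [-1.1, -0.5, 8.1]
opening: 0.365
```

```bash
python3 q.py
```

```text
Mz 0.079 e6 -0.409 turned 2.399 Fz 8.1 z 320.2 w 0.304 t 15.125
```

>>> step_arm(commands=[[[0, 0, 0.2], 0.04, 0.2]])

```text
clock: 15.25
eef_pos: [465.4, -96.6, 320.1]
tcp_rot: [-3.14, -0.004, 1.625]
contact_force: [-0.8, 0.0, 6.6]
opening: 0.363
```

```bash
python3 q.py; python3 m.py
```

```text
Mz 0.135 e6 -0.398 turned 2.437 Fz 6.6 z 320.1 w 0.305 t 15.25
move Mz 0.135 rest [-0.137  0.476  0.064] sd 0.022 F [-2.  -0.9  7.6] turned 2.436 z 320.1 op 0.368 t 15.55 q6 -0.27
```

Contact felt: the torque while turning rose from about 0.02 to about 0.11 N m, and it is 0.064 N m at rest. That puts the load near 30 N. I'll release the knob and go down to the ring.

>>> step_arm(commands=[[[0, 0, 0], 0, 0.8], [[0, 0, 0], 0, 0.8], [[0, 0, 0], 0, 0.8], [[0, 0, 0], 0, 0.8], [[0, 0, 0], 0, 0.8]], force=20)

```text
clock: 16.18
eef_pos: [465.1, -96.4, 319.2]
tcp_rot: [-3.139, -0.005, 1.631]
contact_force: [0.6, 0.1, -0.0]
opening: 0.801
```

```bash
python3 s.py 465.5 -96.3 295
```

```text
shift [ 0.1  0.4 24.2] t 16.18 pos [465.1 -96.4 319.2] rot [-3.139 -0.005  1.631] q6 -0.272 F [ 0.6  0.1 -0. ] M [-0.024 -0.    -0.015] e6 -0.003 op 0.801
```

>>> step_arm(commands=[[[0, 0.4, 9], 0, 0.8], [[0, 0, 9], 0, 0.8], [[0, 0, 5], 0, 0.8], [[0, 0, 0], 0, 0.8]])

```text
clock: 16.68
eef_pos: [465.2, -96.2, 294.0]
tcp_rot: [-3.138, -0.005, 1.631]
contact_force: [0.2, -0.2, 0.7]
opening: 0.8
```

```bash
python3 s.py 465.5 -96.3 295
```

```text
shift [-0.1  0.3 -1. ] t 16.68 pos [465.2 -96.2 294. ] rot [-3.138 -0.005  1.631] q6 -0.272 F [ 0.2 -0.2  0.7] M [-0.022  0.04  -0.014] e6 -0.0 op 0.8
```

>>> step_arm(commands=[[[0, 0, 0], 0, 0.3], [[0, 0, 0], 0, 0.3], [[0, 0, 0], 0, 0.3], [[0, 0, 0], 0, 0.3], [[0, 0, 0], 0, 0.3], [[0, 0, 0], 0, 0.3]], force=20)

```text
clock: 17.42
eef_pos: [465.5, -96.2, 294.3]
tcp_rot: [-3.14, -0.005, 1.631]
contact_force: [0.7, 0.0, -1.2]
opening: 0.551
```

```bash
python3 s.py 465.5 -96.3 295
```

```text
shift [-0.1 -0.  -0.7] t 17.43 pos [465.5 -96.2 294.3] rot [-3.14  -0.005  1.631] q6 -0.272 F [ 0.7  0.  -1.2] M [ 0.1   -0.175  0.019] e6 -0.015 op 0.551
```

>>> step_arm(commands=[[[0, 0, 0], 0, 0.3], [[0, 0, 0], 0, 0.3], [[0, 0, 0], 0, 0.3], [[0, 0, 0.1], 0.1, 0.3], [[0, 0, 0.1], 0.1, 0.3], [[0, 0, 0.1], 0.1, 0.3], [[0, 0, 0.1], 0.1, 0.3], [[0, 0, 0.1], 0.1, 0.3], [[0, 0, 0.1], 0.1, 0.3]], force=110)

```text
clock: 18.55
eef_pos: [465.6, -96.2, 294.2]
tcp_rot: [-3.138, -0.003, 1.013]
contact_force: [0.1, 1.2, -0.8]
opening: 0.519
```

```bash
python3 s.py 465.5 -96.3 295
```

```text
shift [-0.1  0.  -0.8] t 18.55 pos [465.6 -96.2 294.2] rot [-3.138e+00 -3.000e-03  1.013e+00] q6 0.346 F [ 0.1  1.2 -0.8] M [-0.022 -0.211 -0.023] e6 -1.346 op 0.519
```

>>> step_arm(commands=[[[0, 0, 0.1], 0.1, 0.3], [[0, 0, 0.1], 0.1, 0.3]])

```text
clock: 18.8
eef_pos: [465.6, -96.2, 294.0]
tcp_rot: [-3.137, -0.002, 0.806]
contact_force: [-1.1, 1.2, 0.4]
opening: 0.518
```

```bash
python3 s.py 465.5 -96.3 295
```

```text
shift [-0.1  0.1 -1. ] t 18.8 pos [465.6 -96.2 294. ] rot [-3.137e+00 -2.000e-03  8.060e-01] q6 0.553 F [-1.1  1.2  0.4] M [-0.058 -0.187  0.138] e6 -1.291 op 0.518
```

>>> step_arm(commands=[[[0, 0, 0.1], 0.1, 0.3], [[0, 0, 0.1], 0.1, 0.3]])

```text
clock: 19.05
eef_pos: [465.5, -96.1, 293.8]
tcp_rot: [-3.137, -0.001, 0.6]
contact_force: [-0.6, 1.7, 1.1]
opening: 0.519
```

```bash
python3 s.py 465.5 -96.3 295
```

```text
shift [-0.1  0.1 -1.2] t 19.05 pos [465.5 -96.1 293.8] rot [-3.137e+00 -1.000e-03  6.000e-01] q6 0.759 F [-0.6  1.7  1.1] M [-0.07  -0.185  0.135] e6 -1.157 op 0.519
```

>>> step_arm(commands=[[[0, 0, 0.1], 0.1, 0.3], [[0, 0, 0.1], 0.1, 0.3]])

```text
clock: 19.3
eef_pos: [465.6, -96.1, 293.6]
tcp_rot: [-3.138, 0.001, 0.395]
contact_force: [0.5, 0.7, 0.1]
opening: 0.52
```

```bash
python3 s.py 465.5 -96.3 295
```

```text
shift [-0.1  0.2 -1.4] t 19.3 pos [465.6 -96.1 293.6] rot [-3.138e+00  1.000e-03  3.950e-01] q6 0.965 F [0.5 0.7 0.1] M [-0.006 -0.152  0.333] e6 -0.996 op 0.52
```

>>> step_arm(commands=[[[0, 0, 0], 0.05, 0.3]])

```text
clock: 19.42
eef_pos: [465.6, -96.0, 293.6]
tcp_rot: [-3.138, 0.001, 0.344]
contact_force: [1.2, 0.4, -1.5]
opening: 0.521
```

```bash
python3 s.py 465.5 -96.3 295; python3 m.py
```

```text
shift [-0.2  0.2 -1.4] t 19.43 pos [465.6 -96.  293.6] rot [-3.138e+00  1.000e-03  3.440e-01] q6 1.017 F [ 1.2  0.4 -1.5] M [-0.027 -0.148  0.414] e6 0.024 op 0.521
move Mz 0.414 rest [-0.125 -0.161 -0.081] sd 0.085 F [ 0.1  1.  -0.6] turned 3.716 z 293.6 op 0.518 t 19.73 q6 1.01
```

Tightening torque reached 0.33–0.41 N m, so the ring is tight. I'll release and retreat.

>>> step_arm(commands=[[[0, 0, 0], 0, 0.9], [[0, 0, 0], 0, 0.9], [[0, 0, 0], 0, 0.9], [[0, 0, 0], 0, 0.9], [[0, 0, -10], 0, 0.9], [[0, 0, -20], 0, 0.9], [[0, 0, -25], 0, 0.9], [[0, 0, -30], 0, 0.9], [[0, 0, -30], 0, 0.9], [[0, 0, -20], 0, 0.9], [[-15, -40, 0], 0, 0.9], [[-15, -40, 0], 0, 0.9], [[-15, -40, 0], 0, 0.9], [[0, 0, 0], 0, 0.9]], force=20)

```text
clock: 21.48
eef_pos: [380.0, 3.0, 440.3]
tcp_rot: [-3.14, -0.005, 0.346]
contact_force: [-0.2, -0.9, -0.5]
opening: 0.895
```

```bash
python3 s.py 465.5 -96.3 295; python3 - <<'E'
from h import *
a=grab_frame("side");b=grab_frame("top")
f=lambda i,s:cv2.resize(i,None,fx=s,fy=s,interpolation=cv2.INTER_CUBIC)
o=cv2.imread("pics/side0.png")
cv2.imwrite("pics/c3.png",np.hstack([f(o[180:260,240:325],4.5),f(a[180:260,240:325],4.5)]))
cv2.imwrite("pics/top3.png",b)
E
```

```text
shift [ 46.8 122.4 145.3] t 21.48 pos [380.    3.  440.3] rot [-3.14  -0.005  0.346] q6 1.226 F [-0.2 -0.9 -0.5] M [-0.022 -0.043 -0.022] e6 0.492 op 0.895
```

View pics/c3.png

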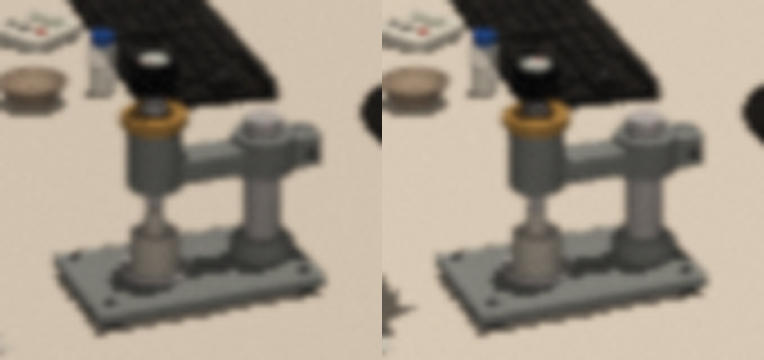

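Left is before, right is after. The knob's white top has dropped from row 58 to row 64 in the crop, about 4 mm. The ring is back at row 118, and the die at about (535,255) still stands in its seat. The mortar and vial haven't moved.

```bash
python3 -c "from rig import *;sign_off()"
```

```text
the job is handed in; nothing more can be done
```

I did the three steps in order and handed the job in at about 21.5 s, with the gripper clear of everything.

- **Loosening:** I turned the lock ring about 1.2 rad counterclockwise. The torque sensor showed no clear resistance while it came loose, but the knob turned freely afterwards.
- **Setting the ram:** I turned the knob 2.44 rad clockwise. Contact came at about 2.1 rad. Torque while turning rose from about 0.02 to 0.08–0.135 N m, with 0.064 N m still there at rest. I estimate 25–30 N on the plunger. The torque noise is about 0.03 N m, so the load could be 10 N or more off that, and I had no direct force reading.
- **Tightening:** I turned the ring about 1.29 rad clockwise. Torque reached 0.33–0.41 N m, which means tight. I did not re-test the ram load after tightening.

The last side picture shows the knob about 4 mm lower (3.9 mm expected), the ring back at its first height and the die seated. The mortar and vial, the only other things in that view I checked, are where they were. I saved a final top picture but did not look at it, so I did not check the jar, pestle, tweezers or timer. The arm stayed clear of them throughout.

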